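Load the detector cartridge into the free docking slot

TASK

Take the red-topped detector cartridge out of the blue stand and slide it, foot first, into the leaning slot of the empty docking station (the other station already holds a blue-topped cartridge). Guide it in until it is fully home on the slot's floor before you let go, then leave it there, and do not disturb the loose things on the bench.

Things in the scene. Friction and masses are not known exactly. Their poses are not given: they have to be found in the camera images.
- cartridge: Loose white slab, 80 mm wide (its x) x 14 mm thick (its y) x 120 mm tall (its z), about 180 g. Origin: centre of its underside (the foot); z runs up the slab to the red-banded end. Starts upright, foot down, in the blue stand, 75 mm of it sticking out. Both faces are alike: it may go in either way round (half a turn about its z).
- cartridge_grip (a point): Middle of the cartridge's red band, inside the slab, 104 mm from the foot along its z (band from 90 to 118 mm). Axes as the cartridge's.
- stand: The blue upright stand, fixed to the bench. Base plate 130 x 70 x 10 mm; on it a loose open-topped slot 84 mm (x) x 18 mm (y), floor 10 mm and rim 55 mm above the bench, outside 100 x 30 mm. Origin: on the bench under the slot's centre; z up. The cartridge's x and y start parallel to the stand's.
- free_slot: Slot of the empty docking station, fixed: grey block 108 x 45 mm, red rim, black lead-in. Origin: centre of the mouth, 105 mm above the bench. Its z points out of the slot along its axis, 30 degrees from vertical, leaning to its -x side (roughly towards the robot). Slot 84 mm (x) x 17 mm (y), 60 mm deep; the first 10 mm are a lead-in, 6 mm wider on every side at the mouth.
- slot_floor (a point): Centre of the free slot's floor, 60 mm inside the mouth, axes as free_slot's. When home, the cartridge's origin is here, its z along the slot's z, its x along the slot's x or opposite, and 60 mm of it sticks out. It slides in freely along the slot's -z; there is no catch.
- used_slot: The same slot, origin and axes, of the other docking station, which already holds a fixed blue-topped cartridge that sticks out 60 mm from the mouth along z, its highest corner 177 mm above the bench. Not to be used. The two stations can stand in either place, at least 160 mm apart.
- blue_bottle: Loose clear bottle with a blue cap, 86 mm in diameter, 180 mm tall; origin at the centre of its underside.
- black_bottle: Loose clear bottle with a black cap, 70 mm in diameter, 150 mm tall; origin at the centre of its underside.
- beaker: Loose glass beaker, 70 mm in diameter, 90 mm tall; origin at the centre of its underside.
- vial_jar: Loose amber jar with a white cap, 44 mm in diameter, 55 mm tall; origin at the centre of its underside.
- syringe: Loose syringe lying along its x, about 150 mm long, up to 26 mm wide and 18 mm high; origin under the middle of the barrel.
- tip_box: Loose blue pipette-tip box, 120 x 85 x 65 mm; origin at the centre of its underside.
- fitting_tray: Loose white open tray, 150 x 100 x 22 mm; origin at the centre of its underside.

How it is judged:
By the outcome, as a careful person would: the job done as asked, in the order asked, and still so for the second after the job is handed in, with the robot touching nothing.
It also fails if it takes over 48 s, if anything falls off the work surface, if the arm or the gripper's body presses on something with over 40 N, if the wrist force passes 120 N, or if a joint passes its speed limit or range.

ROBOT

A 6-joint arm with a two-finger parallel gripper is mounted at the origin on the work surface. World frame = base frame: x ahead of the robot, y to its left, z up, the work surface at z = 0. Lengths are in m, angles in rad, forces in N, time in s.
With the tool pointing down it reaches from about 0.35 to 0.85 m from the base axis. Payload 8.1 kg.
Tool frame: the origin (TCP) lies at the very end of the fingers, on their centre line; the grasp point (between the pads) lies 19 mm behind it; z points along the fingers, y is the line along which they close (so a half turn about z gives the same grasp; the last joint's range is limited). The gripper opens to 93 mm and grips with 3 to 60 N. Pads are 15 mm wide; open, the fingers measure 128 mm over their backs; the gripper's body (75 mm by 188 mm) begins 65 mm behind the grasp point.
Start: joints at [-1.257, 0.13, 1.488, -0, 1.523, -0.085], TCP at [0.233, -0.553, 0.219] pointing down, gripper open.
Joint ranges: [-2.96, 2.96], [-0.89, 2.26], [0.02, 2.5], [-1.34, 4.48], [0, 2.73], [-2.66, 2.66]. Speed limits (rad/s): [2.39, 2.39, 2.79, 3.14, 3.14, 3.14].

INTERFACE

Orientations are given as a rotation vector (axis times angle).
In Python, from workcell import observe, grab_frame, camera_info, hand_in gives the robot as it stands.
- The arm moves only by the tool jog_arm, never from a script. Its argument "moves" is a list of rows, each an object of numbers: "rx", "ry", "rz": the turn, a rotation vector about the tool's x, y, z in rad; "x", "y", "z": the shift along the tool's x, y, z in m; "fingers": the closure, from 0 (fully open) to 1 (shut). A call has exactly 5 rows; each row is the pose to reach, as a shift and turn from the pose commanded when the call began, along the tool's axes at that moment; what a row does not reach only later rows make up. A row lasts 1/8 s, in which the tool goes at most 62.5 mm and 10.7 degrees, less where a joint would pass 70% of its speed; a pose out of reach is approached as far as the arm can. A call with a gripper value outside its range is refused whole. The fingers move at their own pace and stop on an object; "newtons" is the grip in N (left out, the last holds). Time passes only in rows, so rows that repeat a pose let the fingers close, or fill a call up. It gives the time, the measured TCP pose, the force, the opening and the grip force at its end, in the units of the state.
- observe(): the state, without advancing time (a new reading comes with each control period).
- grab_frame(name): name is "side" or "top"; returns (picture, depth): 480x640x3 uint8, red, green, blue; 480x640 float32, m along the optical axis (not along the pixel's ray), 0 where there is no reading.
- camera_info(name): a dict with "fx", "fy", "cx", "cy" (pixels), "k1" (the pictures are not rectified: a ray, as slopes to the right and down, at radius r is drawn at 1 + k1 r^2 times it, then the intrinsics apply), "rvec" (rotation vector, rad) and "tvec" (3), from world to camera coordinates, as OpenCV has them. Camera axes: x right, y down, z forward; pixel columns grow to the right and rows downward; lengths in m; the calibration is good to about 2 mm. A picture is of the moment at which its call begins. camera_info takes no time and is no camera call.
- hand_in(): hands the job in; it is judged then, once.
The state is a dict: "t": time; "qpos": joint angles; "dq": joint speeds; "joint_torque": joint torques, N m; "ee_pos": TCP position; "orientation": TCP orientation; "wrist_force": force on the tool from outside, world axes, zero at the start; "ft_torque": the same for the moment, N m; "gripper_width": opening from 0.0 (shut) to 1.0 (fully open); "grasp_force": force on a finger pad.
Only numpy, scipy, OpenCV 4.12 (cv2) and the standard library are available. Lean on these libraries where they do the work, as an engineer would, in place of code of your own. Each camera call takes 0.05 s, during which the arm holds its last target. There are 200 camera calls.

## Working session

There is one attempt and no reset: what is moved stays moved. The work goes in short steps, Python scripts to look and compute and a tool call to move; the robot and the scene stay as the last step left them, time stands still between calls to the robot, and variables do not carry over. Pictures are saved under pics/ and viewed, at most 10 in all, crops included, and the job is handed in when it is done.

Besides the shell and the picture viewer there is one more tool, called after ">>>" as name([rows], argument=value, ...), one row to a line, values as JSON. jog_arm: Moves the arm, as the interface text tells. Its arguments: {"type":"object","properties":{"moves":{"type":"array","items":{"type":"object","properties":{"rx":{"type":"number"},"ry":{"type":"number"},"rz":{"type":"number"},"x":{"type":"number"},"y":{"type":"number"},"z":{"type":"number"},"fingers":{"type":"number"}}}},"newtons":{"type":"number"}},"required":["moves"]}

```bash
mkdir -p pics; cat > h.py <<'E'
import numpy as np, cv2
from workcell import observe, grab_frame, camera_info, hand_in
def cam(n):
    c=camera_info(n); R=cv2.Rodrigues(np.array(c['rvec'],float))[0]; return c,R,np.array(c['tvec'],float).ravel()
def rays(n,uv):
    c,R,t=cam(n); uv=np.asarray(uv,float).reshape(-1,2)
    K=np.array([[c['fx'],0,c['cx']],[0,c['fy'],c['cy']],[0,0,1]])
    p=cv2.undistortPoints(uv[:,None,:],K,np.array([c['k1'],0,0,0,0.]))[:,0]
    return -R.T@t, np.c_[p,np.ones(len(p))]@R   # dirs scaled to unit optical depth
def onplane(n,uv,z):
    o,d=rays(n,uv); s=(z-o[2])/d[:,2]; return o+d*s[:,None]
def cloud(n,uv,depth):
    uv=np.asarray(uv,int).reshape(-1,2); o,d=rays(n,uv); z=depth[uv[:,1],uv[:,0]]; return (o+d*z[:,None])[z>0]
def proj(n,P):
    c,R,t=cam(n); K=np.array([[c['fx'],0,c['cx']],[0,c['fy'],c['cy']],[0,0,1]])
    return cv2.projectPoints(np.asarray(P,float).reshape(-1,1,3),R,t,K,np.array([c['k1'],0,0,0,0.]))[0][:,0]
E
python3 - <<'E'
from h import *
for n in('side','top'):
    im,d=grab_frame(n); np.savez('f_'+n,im=im,d=d); cv2.imwrite(f'pics/{n}0.png',im[:,:,::-1]); c,R,t=cam(n); print(n,-R.T@t,R[2],c['fx'],c['k1'])
print(observe())
E
```

```text
side [0.50951611 0.67265199 0.82132197] [ 0.0808427  -0.62564168 -0.77591039] 439.153436889088 0.026435029210273287
top [0.50819458 0.10093048 1.2586875 ] [ 0.05966038 -0.02684898 -0.99785759] 460.8724382291416 -0.046090593317507804
{'t': 0.1, 'qpos': array([-1.25740525e+00,  1.31116755e-01,  1.48916651e+00, -4.26190140e-06,
        1.52300436e+00, -8.53898952e-02]), 'dq': array([ 0.00148676, -0.00343105, -0.00226627,  0.0002663 ,  0.00066016,
       -0.00028164]), 'joint_torque': array([ 2.03094103e-03, -5.61335206e+01, -4.93100166e+01,  7.68665923e-02,
        2.90032692e-02, -5.93803884e-05]), 'ee_pos': array([ 0.23284173, -0.55241653,  0.21767589]), 'orientation': array([-3.07769961e+00, -6.21928187e-01,  3.09340289e-04]), 'wrist_force': array([0.55030617, 0.82986323, 0.22803289]), 'ft_torque': array([ 0.02056411,  0.0004593 , -0.03089794]), 'grasp_force': 0.0, 'gripper_width': 0.9963679086051803}
```

View pics/side0.png

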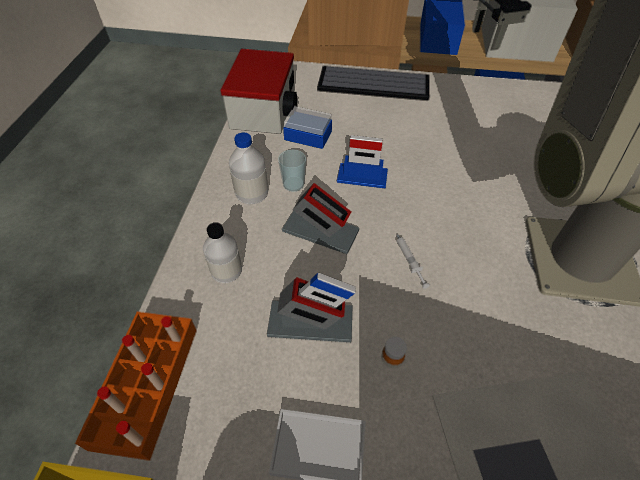

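View pics/top0.png

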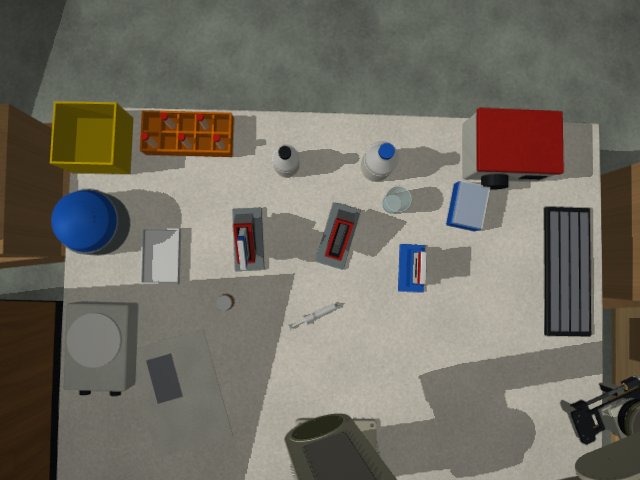

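Side: red cartridge in its stand at (366,150), empty station's rim at (328,203), used one at (318,298). Top: the same at (418,266), (340,239) and (243,243). The syringe (317,315), beaker (397,200) and tip box (468,205) are nearby.

```bash
cat >> h.py <<'E'
def redmask(im,box,kind='red'):
    h=cv2.cvtColor(im,cv2.COLOR_RGB2HSV).astype(int); x0,x1,y0,y1=box
    if kind=='red': m=((h[...,0]<8)|(h[...,0]>172))&(h[...,1]>150)&(h[...,2]>60)
    else: m=(h[...,0]>100)&(h[...,0]<130)&(h[...,1]>150)&(h[...,2]>60)
    b=np.zeros(m.shape,bool); b[y0:y1,x0:x1]=1; return m&b
def px(m): return np.argwhere(m)[:,::-1]
E
python3 - <<'E'
from h import *
F={n:np.load(f'f_{n}.npz') for n in('side','top')}
np.set_printoptions(precision=4,suppress=True)
def slotfit(n,box):
    f=F[n]; m=redmask(f['im'],box); q=px(m); P=cloud(n,q,f['d'])
    c=np.median(P,0)
    P=P[np.linalg.norm(P-c,axis=1)<.09]
    for _ in range(3):
        c=P.mean(0); nn=np.linalg.svd(P-c,full_matrices=False)[2][2]; r=(P-c)@nn; P=P[abs(r)<max(2*r.std(),.002)]
    nn*=np.sign(nn[2]); print(n,len(P),'n',nn,'tilt',np.degrees(np.arccos(nn[2])),'c',c,'rms',r.std())
    # outer contour -> rays to the fitted plane -> min rect
    o,d=rays(n,q); s=((c-o)@nn)/(d@nn); Q=o+d*s[:,None]
    h=np.array([nn[0],nn[1],0]);h/=np.linalg.norm(h); y=np.cross(h,nn);y/=np.linalg.norm(y); x=np.cross(y,nn)
    uv=np.c_[(Q-c)@x,(Q-c)@y].astype(np.float32); R=cv2.minAreaRect(uv); print('  rect',R, 'centre',c+x*R[0][0]+y*R[0][1],'yawdir',np.degrees(np.arctan2(x[1],x[0])))
    for w in np.reshape(cv2.boxPoints(R),(4,2)): print('   ',c+x*w[0]+y*w[1])
slotfit('top',(318,362,212,268)); slotfit('side',(295,355,175,230))
for n,box in(('top',(405,432,240,295)),('side',(340,390,133,163))):
    f=F[n]; q=px(redmask(f['im'],box)); P=cloud(n,q,f['d']); print(n,len(P),P.min(0),P.max(0),np.median(P,0))
    R=cv2.minAreaRect(q.astype(np.float32));print(R)
# stand base blue
f=F['top']; m=redmask(f['im'],(390,435,236,300),'b'); q=px(m);P=cloud('top',q,f['d'])
for lo,hi in((.0,.03),(.045,.065)):
    k=(P[:,2]>lo)&(P[:,2]<hi); R=cv2.minAreaRect(P[k][:,:2].astype(np.float32)*1000); print('stand',lo,k.sum(),R,np.median(P[k][:,2]))
# white/cartridge top
f=F['top']; b=np.zeros((480,640),bool); b[240:300,400:435]=1; q=px(b); P=cloud('top',q,f['d']); k=P[:,2]>.118; R=cv2.minAreaRect(P[k][:,:2].astype(np.float32)*1000); print('cart top',k.sum(),R,np.median(P[k],0))
E
for i in top side; do python3 - $i <<'E'
import cv2,sys,numpy as np
n=sys.argv[1]; im=cv2.imread(f'pics/{n}0.png')
x,y=(310,195) if n=='top' else (270,125)
cv2.imwrite(f'pics/{n}c.png',cv2.resize(im[y:y+112,x:x+150],None,fx=5,fy=5,interpolation=cv2.INTER_CUBIC))
E
done
```

```text
top 301 n [-0.483   0.1317  0.8657] tilt 30.042063669942003 c [0.5882 0.0124 0.1054] rms 0.0020527292342678977
  rect ((-0.002289094030857086, -0.00026497431099414825), (0.11098118126392365, 0.044900912791490555), 0.2695100009441376) centre [0.5862 0.0127 0.1043] yawdir -15.250790873749704
    [0.5456 0.0468 0.0765]
    [0.5339 0.0034 0.0766]
    [ 0.6268 -0.0214  0.1321]
    [0.6384 0.022  0.132 ]
side 390 n [-0.474   0.1718  0.8636] tilt 30.27898441255796 c [0.5862 0.0152 0.1047] rms 0.0019827328273736154
  rect ((-0.0013545118272304535, -0.0027200691401958466), (0.10790632665157318, 0.05050619691610336), 4.232324600219727) centre [0.5841 0.0131 0.104 ] yawdir -19.92392754982326
    [0.5462 0.0494 0.076 ]
    [0.532  0.0009 0.0778]
    [ 0.6221 -0.0232  0.1321]
    [0.6363 0.0252 0.1302]
top 60 [ 0.4836 -0.1915  0.1003] [ 0.5589 -0.1877  0.1237] [ 0.5212 -0.1894  0.1116]
((418.536376953125, 266.98345947265625), (1.9273425340652466, 30.05226707458496), 2.0454084873199463)
side 252 [ 0.4786 -0.196   0.0999] [ 0.558  -0.1864  0.1283] [ 0.518  -0.1917  0.1145]
((365.174072265625, 144.52047729492188), (32.01449966430664, 7.886784076690674), 6.709836959838867)
stand 0.0 586 ((520.5831298828125, -195.8371124267578), (69.98612213134766, 127.49547576904297), 88.6721420288086) 0.008364742797924873
stand 0.045 160 ((519.3025512695312, -194.73779296875), (29.720348358154297, 100.02295684814453), 89.6598129272461) 0.052970201414474394
cart top 215 ((518.891357421875, -195.90805053710938), (15.889925956726074, 79.67770385742188), 89.42363739013672) [ 0.5189 -0.1951  0.1277]
```

View pics/topc.png

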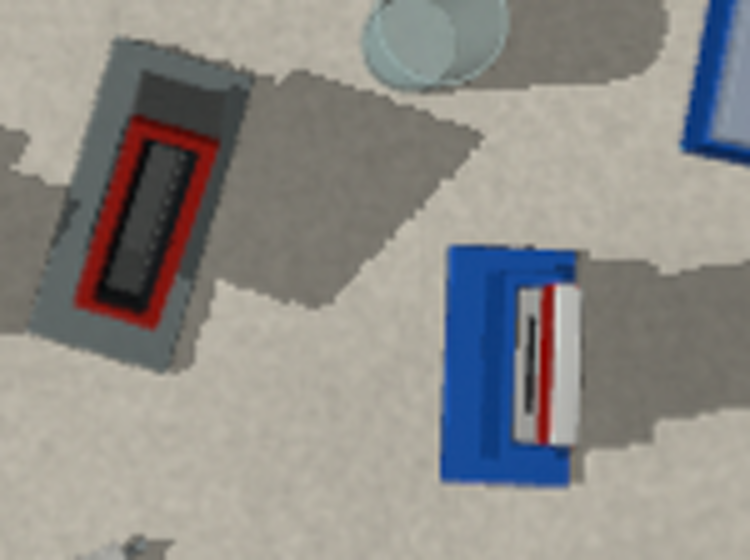

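View pics/sidec.png

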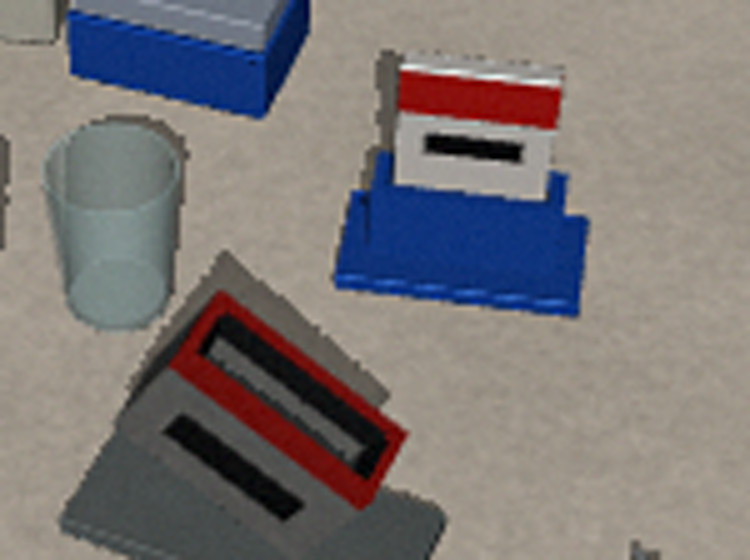

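Stand is at about (0.519, -0.195) with yaw about -0.8°. The free slot's mouth is at about (0.5855, 0.013, 0.105) with yaw -15° and lean 30°. Next I'll work out the approach.

```bash
cat >> h.py <<'E'
from scipy.spatial.transform import Rotation as Ro
np.set_printoptions(precision=4,suppress=True)
def toolR(yaw,pitch):  # deg; tool x at yaw, z down, pitched about tool y
    return Ro.from_euler('z',yaw,degrees=True)*Ro.from_euler('x',180,degrees=True)*Ro.from_euler('y',pitch,degrees=True)
def go(p,yaw,pitch,s=None):
    s=s or observe(); R0=Ro.from_rotvec(s['orientation']); R1=toolR(yaw,pitch)
    print('t',s['t'],'at',s['ee_pos'],'shift',R0.inv().apply(np.array(p)-s['ee_pos']),'turn',(R0.inv()*R1).as_rotvec(),'F',s['wrist_force'],'w',s['gripper_width'],s['grasp_force'])
E
python3 -c "
from h import *
go([.519,-.195,.2],-.8,0)"
```

```text
t 0.1 at [ 0.2328 -0.5524  0.2177] shift [ 0.4025 -0.2182  0.0181] turn [-0.0017  0.0002  0.4127] F [0.5503 0.8299 0.228 ] w 0.9963679086051803 0.0
```

>>> jog_arm([
  {"x": 0.03,"y": -0.016,"rz": 0.05},
  {"x": 0.08,"y": -0.043,"rz": 0.1},
  {"x": 0.13,"y": -0.07,"rz": 0.16},
  {"x": 0.18,"y": -0.098,"rz": 0.21},
  {"x": 0.23,"y": -0.125,"rz": 0.26},
], newtons=20)

```text
invalid input at $.moves[0]: expected keys rx, ry, rz, x, y, z, fingers
```

```bash
python3 -c "
from h import *
go([.519,-.195,.2],-.8,0)"
```

```text
t 0.1 at [ 0.2328 -0.5524  0.2177] shift [ 0.4025 -0.2182  0.0181] turn [-0.0017  0.0002  0.4127] F [0.5503 0.8299 0.228 ] w 0.9963679086051803 0.0
```

All keys are needed.

>>> jog_arm([
  {"rx": 0,"ry": 0,"rz": 0.05,"x": 0.03,"y": -0.016,"z": 0,"fingers": 0},
  {"rx": 0,"ry": 0,"rz": 0.1,"x": 0.08,"y": -0.043,"z": 0,"fingers": 0},
  {"rx": 0,"ry": 0,"rz": 0.16,"x": 0.13,"y": -0.07,"z": 0,"fingers": 0},
  {"rx": 0,"ry": 0,"rz": 0.21,"x": 0.18,"y": -0.098,"z": 0,"fingers": 0},
  {"rx": 0,"ry": 0,"rz": 0.26,"x": 0.23,"y": -0.125,"z": 0,"fingers": 0},
], newtons=20)

```text
t: 0.72
ee_pos: [0.3971, -0.3467, 0.2183]
orientation: [-3.134, -0.215, 0.0]
wrist_force: [0.6, -1.0, -0.1]
gripper_width: 0.998
grasp_force: 0.0
```

```bash
python3 -c "
from h import *
go([.519,-.195,.2],-.8,0)"
```

```text
t 0.725 at [ 0.3971 -0.3467  0.2183] shift [ 0.1415 -0.1336  0.0183] turn [-0.0004  0.0003  0.1509] F [ 0.6439 -0.9605 -0.1467] w 0.9975146614553154 0.0
```

>>> jog_arm([
  {"rx": 0,"ry": 0,"rz": 0.04,"x": 0.035,"y": -0.033,"z": 0,"fingers": 0},
  {"rx": 0,"ry": 0,"rz": 0.08,"x": 0.07,"y": -0.066,"z": 0.005,"fingers": 0},
  {"rx": 0,"ry": 0,"rz": 0.12,"x": 0.105,"y": -0.1,"z": 0.01,"fingers": 0},
  {"rx": 0,"ry": 0,"rz": 0.151,"x": 0.132,"y": -0.125,"z": 0.018,"fingers": 0},
  {"rx": 0,"ry": 0,"rz": 0.151,"x": 0.1415,"y": -0.1335,"z": 0.018,"fingers": 0},
])

```text
t: 1.35
ee_pos: [0.5183, -0.1946, 0.1994]
orientation: [-3.14, 0.015, 0.003]
wrist_force: [-1.1, 0.1, 0.2]
gripper_width: 0.999
grasp_force: 0.0
```

```bash
python3 - <<'E'
from h import *
go([.519,-.195,.095],-.8,0)
im,d=grab_frame('side'); cv2.imwrite('pics/s1.png',cv2.resize(im[60:210,270:470],None,fx=4,fy=4,interpolation=cv2.INTER_CUBIC)[:,:,::-1])
E
```

```text
t 1.35 at [ 0.5183 -0.1946  0.1994] shift [0.0009 0.0005 0.1044] turn [-0.0012  0.002   0.0042] F [-1.0988  0.062   0.1537] w 0.9991748018184018 0.0
```

View pics/s1.png

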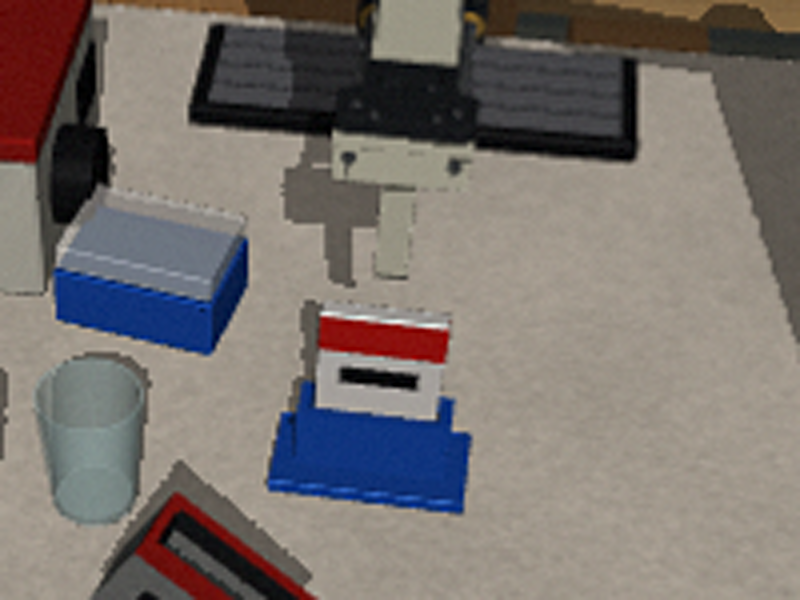

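The gripper is straight above the cartridge: finger at crop (392,275), band at (384,340). I'll go down and close.

>>> jog_arm([
  {"rx": 0,"ry": 0,"rz": 0.004,"x": 0.001,"y": 0,"z": 0.03,"fingers": 0.3},
  {"rx": 0,"ry": 0,"rz": 0.004,"x": 0.001,"y": 0,"z": 0.06,"fingers": 0.4},
  {"rx": 0,"ry": 0,"rz": 0.004,"x": 0.001,"y": 0,"z": 0.09,"fingers": 0.5},
  {"rx": 0,"ry": 0,"rz": 0.004,"x": 0.001,"y": 0,"z": 0.104,"fingers": 0.6},
  {"rx": 0,"ry": 0,"rz": 0.004,"x": 0.001,"y": 0,"z": 0.104,"fingers": 0.7},
], newtons=10)

```text
t: 2.02
ee_pos: [0.5181, -0.197, 0.0959]
orientation: [-3.141, 0.026, 0.003]
wrist_force: [-0.4, -1.5, 0.3]
gripper_width: 0.512
grasp_force: 0.0
```

>>> jog_arm([
  {"rx": 0,"ry": 0,"rz": 0,"x": 0,"y": 0,"z": 0,"fingers": 0.8},
  {"rx": 0,"ry": 0,"rz": 0,"x": 0,"y": 0,"z": 0,"fingers": 0.9},
  {"rx": 0,"ry": 0,"rz": 0,"x": 0,"y": 0,"z": 0,"fingers": 1},
  {"rx": 0,"ry": 0,"rz": 0,"x": 0,"y": 0,"z": 0,"fingers": 1},
  {"rx": 0,"ry": 0,"rz": 0,"x": 0,"y": 0,"z": 0,"fingers": 1},
], newtons=10)

```text
t: 2.65
ee_pos: [0.5195, -0.1971, 0.0973]
orientation: [3.141, -0.026, 0.002]
wrist_force: [-0.4, -1.5, 2.6]
gripper_width: 0.15
grasp_force: 10.0
```

Gripped at a 14 mm opening. Now to tighten and lift.

>>> jog_arm([
  {"rx": 0,"ry": 0,"rz": 0,"x": 0,"y": 0,"z": 0,"fingers": 1},
  {"rx": 0,"ry": 0,"rz": 0,"x": 0,"y": 0,"z": 0,"fingers": 1},
  {"rx": 0,"ry": 0,"rz": 0,"x": 0,"y": 0,"z": -0.015,"fingers": 1},
  {"rx": 0,"ry": 0,"rz": 0,"x": 0,"y": 0,"z": -0.035,"fingers": 1},
  {"rx": 0,"ry": 0,"rz": 0,"x": 0,"y": 0,"z": -0.055,"fingers": 1},
], newtons=40)

```text
t: 3.28
ee_pos: [0.5182, -0.1962, 0.1512]
orientation: [-3.14, 0.026, 0.003]
wrist_force: [0.5, -1.1, -0.9]
gripper_width: 0.147
grasp_force: 40.0
```

>>> jog_arm([
  {"rx": 0,"ry": 0,"rz": 0,"x": 0,"y": 0,"z": -0.025,"fingers": 1},
  {"rx": 0,"ry": 0,"rz": 0,"x": 0,"y": 0,"z": -0.05,"fingers": 1},
  {"rx": 0,"ry": 0,"rz": 0,"x": 0,"y": 0,"z": -0.075,"fingers": 1},
  {"rx": 0,"ry": 0,"rz": 0,"x": 0,"y": 0,"z": -0.095,"fingers": 1},
  {"rx": 0,"ry": 0,"rz": 0,"x": 0,"y": 0,"z": -0.1,"fingers": 1},
], newtons=40)

```text
t: 3.9
ee_pos: [0.5197, -0.1965, 0.2532]
orientation: [3.141, -0.025, 0.003]
wrist_force: [-0.1, -0.0, -2.3]
gripper_width: 0.146
grasp_force: 40.0
```

```bash
python3 - <<'E'
from h import *
n=toolR(-15,30).apply([0,0,-1]); M=np.array([.5855,.0128,.105]); print(n)
go(M+.127*n,-15,30)
E
```

```text
[-0.483   0.1294  0.866 ]
t 3.9 at [ 0.5197 -0.1965  0.2532] shift [ 0.0009 -0.2258  0.0381] turn [-0.0643  0.5191  0.2403] F [-0.1422 -0.0085 -2.256 ] w 0.1456097975002346 39.98169779777527
```

>>> jog_arm([
  {"rx": -0.003,"ry": 0.03,"rz": 0.015,"x": 0,"y": -0.015,"z": 0,"fingers": 1},
  {"rx": -0.01,"ry": 0.09,"rz": 0.04,"x": 0,"y": -0.045,"z": 0,"fingers": 1},
  {"rx": -0.02,"ry": 0.17,"rz": 0.08,"x": 0,"y": -0.08,"z": 0,"fingers": 1},
  {"rx": -0.03,"ry": 0.26,"rz": 0.12,"x": 0,"y": -0.115,"z": 0,"fingers": 1},
  {"rx": -0.04,"ry": 0.34,"rz": 0.16,"x": 0,"y": -0.145,"z": 0,"fingers": 1},
])

```text
t: 4.53
ee_pos: [0.5207, -0.0503, 0.2504]
orientation: [3.043, -0.274, 0.525]
wrist_force: [-0.4, -0.5, -1.6]
gripper_width: 0.145
grasp_force: 40.0
```

```bash
python3 - <<'E'
from h import *
n=toolR(-15,30).apply([0,0,-1]); M=np.array([.5855,.0128,.105])
go(M+.127*n,-15,30)
E
```

```text
t 4.525 at [ 0.5207 -0.0503  0.2504] shift [-0.0219 -0.0793  0.0288] turn [-0.0239  0.1804  0.0779] F [-0.3583 -0.5444 -1.629 ] w 0.14514971774187832 39.98074293136597
```

>>> jog_arm([
  {"rx": -0.007,"ry": 0.06,"rz": 0.025,"x": -0.007,"y": -0.025,"z": 0.005,"fingers": 1},
  {"rx": -0.015,"ry": 0.12,"rz": 0.05,"x": -0.014,"y": -0.05,"z": 0.012,"fingers": 1},
  {"rx": -0.024,"ry": 0.18,"rz": 0.078,"x": -0.02,"y": -0.072,"z": 0.022,"fingers": 1},
  {"rx": -0.024,"ry": 0.18,"rz": 0.078,"x": -0.022,"y": -0.079,"z": 0.029,"fingers": 1},
  {"rx": -0.024,"ry": 0.18,"rz": 0.078,"x": -0.022,"y": -0.079,"z": 0.029,"fingers": 1},
])

```text
t: 5.15
ee_pos: [0.524, 0.028, 0.2147]
orientation: [2.947, -0.383, 0.782]
wrist_force: [0.5, 0.1, -0.9]
gripper_width: 0.147
grasp_force: 40.0
```

```bash
python3 - <<'E'
from h import *
n=toolR(-15,30).apply([0,0,-1]); M=np.array([.5855,.0128,.105])
go(M+.127*n,-15,30)
A=[]
for k in('side','top'):
    im,d=grab_frame(k); np.savez('f2_'+k,im=im,d=d)
    u,v=proj(k,M+.03*n)[0].astype(int); c=im[v-60:v+60,u-50:u+50]; A.append(cv2.resize(c,None,fx=4,fy=4,interpolation=cv2.INTER_CUBIC)); print(k,u-50,v-60)
cv2.imwrite('pics/pre.png',np.hstack(A)[:,:,::-1])
E
```

```text
t 5.15 at [0.524  0.028  0.2147] shift [ 0.     -0.0013 -0.0004] turn [0.0006 0.0042 0.0036] F [ 0.5054  0.1086 -0.9302] w 0.1472702593465592 39.982019662857056
side 283 137
top 287 184
```

View pics/pre.png

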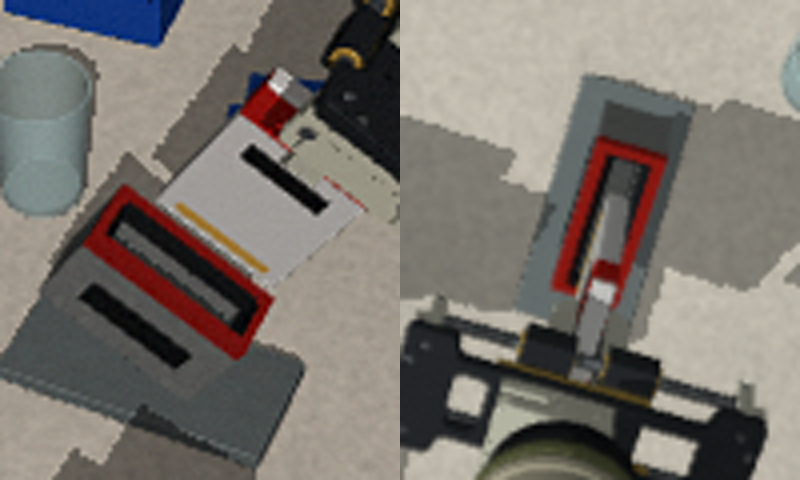

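The slab hangs above the mouth and parallel to it; foot edge at side crop (225,240), rim at (180,270). Now I'll measure its offset in the slot frame from the same frame.

```bash
cat > rel.py <<'E'
from h import *
R=toolR(-15,30); M=np.array([.5855,.0128,.105])
B=np.c_[R.apply([1,0,0]),-R.apply([0,1,0]),-R.apply([0,0,1])]  # slot axes x,y,z
def rel(pre):
    for k in('side','top'):
        f=np.load(f'{pre}_{k}.npz'); im,d=f['im'],f['d']
        q=px(np.ones(d.shape,bool)); z=d[q[:,1],q[:,0]]>0; q=q[z]; P=(cloud(k,q,d)-M)@B; hsv=cv2.cvtColor(im,cv2.COLOR_RGB2HSV)[q[:,1],q[:,0]].astype(int)
        near=(abs(P[:,0])<.075)&(abs(P[:,1])<.04)
        red=near&((hsv[:,0]<8)|(hsv[:,0]>172))&(hsv[:,1]>150)&(hsv[:,2]>50)&(abs(P[:,2])<.012)
        o,dd=rays(k,q[red]); o=(o-M)@B; dd=dd@B; Q=o+dd*((-o[2])/dd[:,2])[:,None]
        r=cv2.minAreaRect(Q[:,:2].astype(np.float32)*1000); print(k,'rim',r,'z',np.median(P[red][:,2]))
        if k=='side':
            w=near&(hsv[:,1]<40)&(hsv[:,2]>120)&(P[:,2]>.012)&(P[:,2]<.115)&(P[:,1]>-.005)&(P[:,1]<.02)
            S=P[w]; A=np.c_[S[:,0],S[:,2],np.ones(len(S))]; c=np.linalg.lstsq(A,S[:,1],rcond=None)[0]
            print('face y0 %.4f slope x %.4f z %.4f'%(c[2],c[0],c[1]),len(S),'y at foot',c[2]+c[1]*.04)
            o,dd=rays(k,q[w]); o=(o-M)@B; dd=dd@B; Q=o+dd*((np.median(S[:,1])-o[1])/dd[:,1])[:,None]
            for a in np.arange(.04,.1,.01):
                s=Q[abs(Q[:,2]-a)<.004]; print('  z %.3f x %.4f..%.4f'%(a,s[:,0].min(),s[:,0].max()))
            for a in(-.03,-.015,0,.015,.03):
                s=Q[abs(Q[:,0]-a)<.004]; print('  x %.3f zmin %.4f'%(a,s[:,2].min()))
        else:
            w=near&(P[:,2]>.145)&(P[:,2]<.165)&(abs(P[:,1])<.02)
            s=P[w]; print('top end',w.sum(),s.min(0) if w.any() else '',s.max(0) if w.any() else '')
E
python3 -c "
from rel import *
rel('f2')"
```

```text
side rim ((-1.2320671081542969, 0.009313583374023438), (52.27162170410156, 108.34652709960938), 89.82772064208984) z -4.877452614371978e-05
face y0 0.0050 slope x -0.0004 z 0.0068 757 y at foot 0.005233248736458667
  z 0.040 x -0.0393..0.0363
  z 0.050 x -0.0405..0.0377
  z 0.060 x -0.0400..0.0377
  z 0.070 x -0.0408..0.0377
  z 0.080 x -0.0403..0.0376
  z 0.090 x -0.0409..0.0375
  x -0.030 zmin 0.0415
  x -0.015 zmin 0.0420
  x 0.000 zmin 0.0426
  x 0.015 zmin 0.0418
  x 0.030 zmin 0.0423
top rim ((0.7066459655761719, 0.120941162109375), (110.50364685058594, 44.86847686767578), 0.04894623905420303) z -0.0010675938524672417
top end 201 [-0.0236 -0.0197  0.1454] [0.0417 0.0198 0.1643]
```

Yaw and tilt agree. The slab sits about 1.5 mm towards slot -y, so I'll correct that and go in slowly to just past the lead-in.

>>> jog_arm([
  {"rx": 0,"ry": 0.003,"rz": 0.003,"x": 0,"y": -0.0014,"z": 0,"fingers": 1},
  {"rx": 0,"ry": 0.003,"rz": 0.003,"x": 0,"y": -0.0014,"z": 0.01,"fingers": 1},
  {"rx": 0,"ry": 0.003,"rz": 0.003,"x": 0,"y": -0.0014,"z": 0.022,"fingers": 1},
  {"rx": 0,"ry": 0.003,"rz": 0.003,"x": 0,"y": -0.0014,"z": 0.034,"fingers": 1},
  {"rx": 0,"ry": 0.003,"rz": 0.003,"x": 0,"y": -0.0014,"z": 0.04,"fingers": 1},
])

```text
t: 5.88
ee_pos: [0.544, 0.0235, 0.1796]
orientation: [2.945, -0.39, 0.789]
wrist_force: [0.1, 0.3, -1.6]
gripper_width: 0.148
grasp_force: 40.0
```

```bash
python3 - <<'E'
from rel import *
n=B[:,2]
go(M+.027*n,-15,30)
for k in('side','top'):
    im,d=grab_frame(k); np.savez('f3_'+k,im=im,d=d)
rel('f3')
E
```

```text
t 5.875 at [0.544  0.0235 0.1796] shift [-0.0002 -0.0005  0.059 ] turn [ 0.0013  0.0002 -0.0013] F [ 0.1461  0.2853 -1.6359] w 0.14802574902685087 39.98180687427521
side rim ((-1.2317276000976562, 0.12232398986816406), (52.04560089111328, 108.34652709960938), 89.82772064208984) z -0.0003768726862194868
face y0 0.0058 slope x -0.0041 z 0.0127 724 y at foot 0.0063408991489937805
  z 0.040 x -0.0393..0.0380
  z 0.050 x -0.0402..0.0379
  z 0.060 x -0.0397..0.0379
  z 0.070 x -0.0406..0.0378
  z 0.080 x -0.0400..0.0377
  z 0.090 x 0.0083..0.0377
  x -0.030 zmin 0.0145
  x -0.015 zmin 0.0152
  x 0.000 zmin 0.0137
  x 0.015 zmin 0.0144
  x 0.030 zmin 0.0136
top rim ((3.1474342346191406, 0.12194633483886719), (105.92352294921875, 44.864479064941406), 0.0478690005838871) z -0.0010614717432839065
top end 4 [-0.0058 -0.0063  0.1461] [ 0.0075 -0.0045  0.1589]
```

>>> jog_arm([
  {"rx": 0,"ry": 0,"rz": 0,"x": 0,"y": -0.0005,"z": 0.004,"fingers": 1},
  {"rx": 0,"ry": 0,"rz": 0,"x": 0,"y": -0.0005,"z": 0.008,"fingers": 1},
  {"rx": 0,"ry": 0,"rz": 0,"x": 0,"y": -0.0005,"z": 0.012,"fingers": 1},
  {"rx": 0,"ry": 0,"rz": 0,"x": 0,"y": -0.0005,"z": 0.016,"fingers": 1},
  {"rx": 0,"ry": 0,"rz": 0,"x": 0,"y": -0.0005,"z": 0.02,"fingers": 1},
])

```text
t: 6.6
ee_pos: [0.554, 0.0204, 0.1642]
orientation: [2.942, -0.39, 0.791]
wrist_force: [-3.4, -5.5, 1.0]
gripper_width: 0.15
grasp_force: 40.0
```

```bash
python3 - <<'E'
from rel import *
go(M+.027*B[:,2],-15,30); print(B.T@observe()['wrist_force'])
E
```

```text
t 6.6 at [0.554  0.0204 0.1642] shift [-0.0016 -0.0009  0.0404] turn [ 0.0029 -0.002  -0.001 ] F [-3.428  -5.4758  1.0149] w 0.14950628443047315 39.992573261260986
[-1.1328 -6.1764  1.8259]
```

The foot is 20 mm in. The wall pushes about 6 N towards slot -y, so I'll back off 0.8 mm in y and continue.

>>> jog_arm([
  {"rx": 0,"ry": 0,"rz": 0,"x": 0,"y": 0.0008,"z": 0,"fingers": 1},
  {"rx": 0,"ry": 0,"rz": 0,"x": 0,"y": 0.0008,"z": 0.004,"fingers": 1},
  {"rx": 0,"ry": 0,"rz": 0,"x": 0,"y": 0.0008,"z": 0.008,"fingers": 1},
  {"rx": 0,"ry": 0,"rz": 0,"x": 0,"y": 0.0008,"z": 0.012,"fingers": 1},
  {"rx": 0,"ry": 0,"rz": 0,"x": 0,"y": 0.0008,"z": 0.016,"fingers": 1},
])

```text
t: 7.22
ee_pos: [0.5617, 0.018, 0.1502]
orientation: [2.943, -0.39, 0.791]
wrist_force: [-3.8, -6.1, 1.9]
gripper_width: 0.149
grasp_force: 40.0
```

```bash
python3 - <<'E'
from rel import *
go(M+.027*B[:,2],-15,30); print(B.T@observe()['wrist_force'],B.T@observe()['ft_torque'])
E
```

```text
t 7.225 at [0.5617 0.018  0.1502] shift [-0.0015 -0.0012  0.0243] turn [ 0.002  -0.0019 -0.0012] F [-3.8362 -6.0673  1.8634] w 0.14941931326421523 39.982924461364746
[-0.9174 -6.8534  2.6814] [-1.6117  0.4612 -0.1071]
```

>>> jog_arm([
  {"rx": 0,"ry": 0,"rz": 0,"x": 0,"y": 0.001,"z": 0,"fingers": 1},
  {"rx": 0,"ry": 0,"rz": 0,"x": 0,"y": 0.001,"z": 0,"fingers": 1},
  {"rx": 0,"ry": 0,"rz": 0,"x": 0,"y": 0.001,"z": 0.004,"fingers": 1},
  {"rx": 0,"ry": 0,"rz": 0,"x": 0,"y": 0.001,"z": 0.008,"fingers": 1},
  {"rx": 0,"ry": 0,"rz": 0,"x": 0,"y": 0.001,"z": 0.012,"fingers": 1},
])

```text
t: 7.85
ee_pos: [0.5674, 0.0162, 0.1396]
orientation: [2.944, -0.39, 0.792]
wrist_force: [-2.7, -3.6, -0.4]
gripper_width: 0.149
grasp_force: 40.0
```

```bash
python3 - <<'E'
from rel import *
go(M+.027*B[:,2],-15,30); print(B.T@observe()['wrist_force'],B.T@observe()['ft_torque'])
E
```

```text
t 7.85 at [0.5674 0.0162 0.1396] shift [-0.0014 -0.0015  0.0122] turn [ 0.0007 -0.0019 -0.0014] F [-2.6916 -3.6306 -0.354 ] w 0.14930214069506678 39.9778550863266
[-1.6148 -4.2035  0.5235] [-1.0095  0.4069 -0.1405]
```

Force is falling. Another small y correction, then on towards the floor, watching for axial contact.

>>> jog_arm([
  {"rx": 0,"ry": 0,"rz": 0,"x": -0.0005,"y": 0.001,"z": 0.002,"fingers": 1},
  {"rx": 0,"ry": 0,"rz": 0,"x": -0.0005,"y": 0.001,"z": 0.004,"fingers": 1},
  {"rx": 0,"ry": 0,"rz": 0,"x": -0.0005,"y": 0.001,"z": 0.006,"fingers": 1},
  {"rx": 0,"ry": 0,"rz": 0,"x": -0.0005,"y": 0.001,"z": 0.008,"fingers": 1},
  {"rx": 0,"ry": 0,"rz": 0,"x": -0.0005,"y": 0.001,"z": 0.01,"fingers": 1},
])

```text
t: 8.48
ee_pos: [0.5715, 0.0142, 0.1308]
orientation: [2.944, -0.39, 0.792]
wrist_force: [0.2, 0.9, -2.1]
gripper_width: 0.149
grasp_force: 40.0
```

```bash
python3 - <<'E'
from rel import *
go(M+.027*B[:,2],-15,30); print(B.T@observe()['wrist_force'],B.T@observe()['ft_torque'])
E
```

```text
t 8.475 at [0.5715 0.0142 0.1308] shift [-0.0009 -0.0023  0.0023] turn [ 0.0004 -0.0019 -0.0014] F [ 0.2145  0.8955 -2.1204] w 0.14850679580981804 39.981767535209656
[-1.0815  0.9205 -1.824 ] [ 0.0425  0.4549 -0.0661]
```

Lateral load is gone. The last few millimetres go in until the floor pushes back.

>>> jog_arm([
  {"rx": 0,"ry": 0,"rz": 0,"x": 0,"y": 0,"z": 0.001,"fingers": 1},
  {"rx": 0,"ry": 0,"rz": 0,"x": 0,"y": 0,"z": 0.002,"fingers": 1},
  {"rx": 0,"ry": 0,"rz": 0,"x": 0,"y": 0,"z": 0.003,"fingers": 1},
  {"rx": 0,"ry": 0,"rz": 0,"x": 0,"y": 0,"z": 0.004,"fingers": 1},
  {"rx": 0,"ry": 0,"rz": 0,"x": 0,"y": 0,"z": 0.004,"fingers": 1},
])

```text
t: 9.1
ee_pos: [0.573, 0.0139, 0.1294]
orientation: [2.944, -0.39, 0.791]
wrist_force: [-31.6, 4.7, 26.5]
gripper_width: 0.144
grasp_force: 40.0
```

```bash
python3 - <<'E'
from rel import *
go(M+.027*B[:,2],-15,30); print(B.T@observe()['wrist_force'],B.T@observe()['ft_torque'])
E
```

```text
t 9.1 at [0.573  0.0139 0.1294] shift [-0.0016 -0.0022  0.0003] turn [ 0.0008 -0.0014 -0.0016] F [-31.5981   4.7381  26.5098] w 0.14403562431861128 40.03584086894989
[-14.2394  -3.6016  38.832 ] [-1.0166  2.8255 -0.1272]
```

39 N axial at the expected depth, so it's on the floor. I'll ease the press off and check by eye before letting go.

>>> jog_arm([
  {"rx": 0,"ry": 0,"rz": 0,"x": -0.0005,"y": 0,"z": -0.001,"fingers": 1},
  {"rx": 0,"ry": 0,"rz": 0,"x": -0.001,"y": 0,"z": -0.002,"fingers": 1},
  {"rx": 0,"ry": 0,"rz": 0,"x": -0.001,"y": 0,"z": -0.002,"fingers": 1},
  {"rx": 0,"ry": 0,"rz": 0,"x": -0.001,"y": 0,"z": -0.002,"fingers": 1},
  {"rx": 0,"ry": 0,"rz": 0,"x": -0.001,"y": 0,"z": -0.002,"fingers": 1},
])

```text
t: 9.72
ee_pos: [0.5715, 0.0141, 0.1287]
orientation: [2.944, -0.39, 0.792]
wrist_force: [-2.6, 1.2, 1.8]
gripper_width: 0.147
grasp_force: 40.0
```

```bash
python3 - <<'E'
from rel import *
go(M+.027*B[:,2],-15,30); print(B.T@observe()['wrist_force'],B.T@observe()['ft_torque'])
im,d=grab_frame('side'); u,v=proj('side',M+.03*B[:,2])[0].astype(int)
cv2.imwrite('pics/home.png',cv2.resize(im[v-55:v+55,u-70:u+70],None,fx=5,fy=5,interpolation=cv2.INTER_CUBIC)[:,:,::-1])
# depth: highest visible slab pts in slot frame, red band extent
m=redmask(im,(u-60,u+70,v-60,v+60)); P=(cloud('side',px(m),d)-M)@B; k=(abs(P[:,1]-.007)<.006)&(P[:,2]>.015)&(abs(P[:,0])<.05); print('band z',P[k][:,2].min(),P[k][:,2].max(),k.sum(),'expect .030-.058')
E
```

```text
t 9.725 at [0.5715 0.0141 0.1287] shift [ 0.0001 -0.0023  0.0004] turn [ 0.0005 -0.0018 -0.0014] F [-2.5967  1.2294  1.8214] w 0.14705467454716478 40.00010669231415
[-1.537   0.5154  2.9906] [ 0.0686  0.5958 -0.025 ]
band z 0.03337657577426425 0.0579271178384105 72 expect .030-.058
```

View pics/home.png

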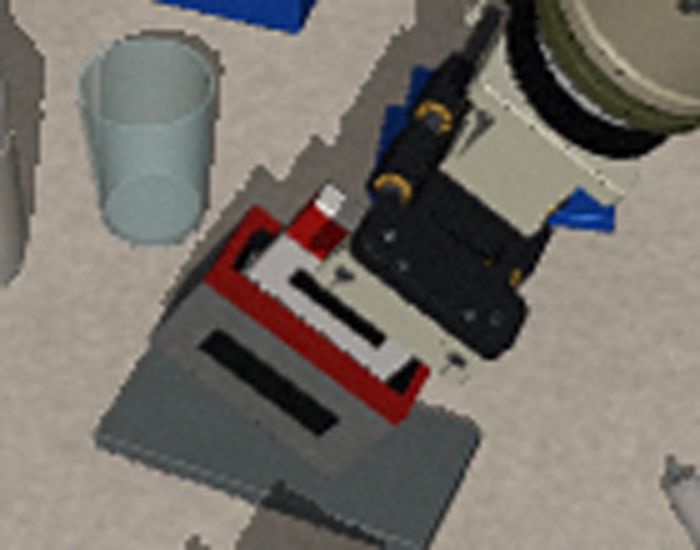

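The slab is fully seated: band 33–58 mm above the mouth as expected, with the slab at crop (330,290). Releasing and backing out along the axis.

>>> jog_arm([
  {"rx": 0,"ry": 0,"rz": 0,"x": 0,"y": 0,"z": 0,"fingers": 0.8},
  {"rx": 0,"ry": 0,"rz": 0,"x": 0,"y": 0,"z": 0,"fingers": 0.6},
  {"rx": 0,"ry": 0,"rz": 0,"x": 0,"y": 0,"z": 0,"fingers": 0.5},
  {"rx": 0,"ry": 0,"rz": 0,"x": 0,"y": 0,"z": 0,"fingers": 0.5},
  {"rx": 0,"ry": 0,"rz": 0,"x": 0,"y": 0,"z": 0,"fingers": 0.5},
])

```text
t: 10.4
ee_pos: [0.5715, 0.0141, 0.1287]
orientation: [2.944, -0.39, 0.792]
wrist_force: [0.4, -0.4, 0.1]
gripper_width: 0.498
grasp_force: 0.0
```

>>> jog_arm([
  {"rx": 0,"ry": 0,"rz": 0,"x": 0,"y": 0,"z": -0.015,"fingers": 0.5},
  {"rx": 0,"ry": 0,"rz": 0,"x": 0,"y": 0,"z": -0.04,"fingers": 0.5},
  {"rx": 0,"ry": 0,"rz": 0,"x": 0,"y": 0,"z": -0.07,"fingers": 0.5},
  {"rx": 0,"ry": 0,"rz": 0,"x": 0,"y": 0,"z": -0.1,"fingers": 0.5},
  {"rx": 0,"ry": 0,"rz": 0,"x": 0,"y": 0,"z": -0.12,"fingers": 0.5},
])

```text
t: 11.02
ee_pos: [0.5133, 0.0299, 0.2342]
orientation: [2.944, -0.39, 0.795]
wrist_force: [0.3, 0.4, 0.7]
gripper_width: 0.501
grasp_force: 0.0
```

>>> jog_arm([
  {"rx": 0,"ry": 0,"rz": 0,"x": 0,"y": 0,"z": -0.01,"fingers": 0.5},
  {"rx": 0,"ry": 0,"rz": 0,"x": 0,"y": 0,"z": -0.01,"fingers": 0.5},
  {"rx": 0,"ry": 0,"rz": 0,"x": 0,"y": 0,"z": -0.01,"fingers": 0.5},
  {"rx": 0,"ry": 0,"rz": 0,"x": 0,"y": 0,"z": -0.01,"fingers": 0.5},
  {"rx": 0,"ry": 0,"rz": 0,"x": 0,"y": 0,"z": -0.01,"fingers": 0.5},
])

```text
t: 11.65
ee_pos: [0.5084, 0.0309, 0.2403]
orientation: [2.944, -0.39, 0.79]
wrist_force: [0.9, -0.4, 0.1]
gripper_width: 0.499
grasp_force: 0.0
```

```bash
python3 - <<'E'
from rel import *
im,d=grab_frame('side'); cv2.imwrite('pics/end.png',im[:,:,::-1]); u,v=proj('side',M+.03*B[:,2])[0].astype(int)
m=redmask(im,(u-60,u+70,v-60,v+60)); P=(cloud('side',px(m),d)-M)@B; k=(abs(P[:,1]-.007)<.006)&(P[:,2]>.015)&(abs(P[:,0])<.05); print('band z',P[k][:,2].min(),P[k][:,2].max(),k.sum()); print(observe()['wrist_force'])
E
```

```text
band z 0.03176655147366763 0.05804200214345031 275
[-0.0847  0.9994 -0.5134]
```

View pics/end.png

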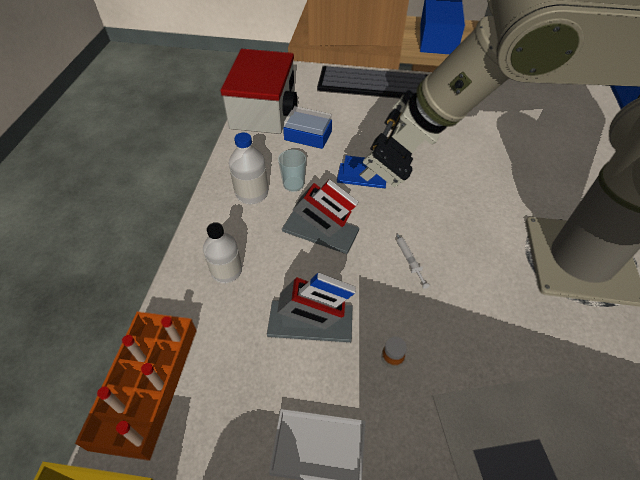

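The cartridge sits home at (331,200), matching its blue-topped twin. The gripper is clear and the loose things haven't moved.

```bash
python3 -c "
from workcell import hand_in
print(hand_in())"
```

```text
the job is handed in; nothing more can be done
None
```

The red-topped cartridge is fully home on the floor of the empty station's slot and released, the gripper is clear, nothing loose on the bench was moved, and the job was handed in at about 12 s.

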